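# Clamp the centrifuge rotor with the rotor key

### The arm

A 6-joint arm with a two-finger parallel gripper is mounted at the origin on a cart in front of the work surface, level with it; the furniture and walls round the work are solid. World frame = base frame: x ahead of the robot, y to its left, z up, the work surface at z = 0. Lengths are in m, angles in rad, forces in N, time in s.
With the tool pointing down it reaches from about 0.3 to 0.875 m from the base axis. Payload 6.4 kg.
Tool frame: the origin (TCP) lies midway between the tips of the shut fingers; the grasp point (between the pads) lies 19 mm behind it (ctrl.tcp_to_grasp is the distance from the TCP to the grasp point, in m); z points along the fingers, y is the direction in which the jaws open and shut (so a half turn about z gives the same grasp; the last joint's range is limited). The gripper opens to 85 mm and grips with 20 to 120 N. Pads are 22 mm wide; open, the fingers measure 114 mm over their backs; the gripper's body (76 mm by 85 mm) begins 54 mm behind the grasp point. The pads swing forward as they close: fully open they stand 13 mm farther back than shut.
Start: joints at [0.935, 0.181, 1.607, -0, 1.354, -0.206], TCP at [0.24, 0.523, 0.231] pointing down, gripper open.
Joint ranges: [-2.99, 2.99], [-0.89, 2.07], [0.3, 2.58], [-1.14, 4.28], [0, 2.63], [-3.12, 3.12]. Speed limits (rad/s): [2.57, 2.57, 3.01, 3.14, 3.14, 3.14].

### API

Orientations are given as a unit quaternion [w, x, y, z].
In Python, from bench import monitor, imaging, order, spotter, ctrl gives the robot as it stands.
- The arm moves only by the shell command python3 -m pendant 'ROWS'. ROWS is JSON, a list that holds one entry, the list of rows, each a list of 5 numbers: the shift along the world's x, y, z in mm, then the turn about the world's z in degrees, then the finger opening in mm, from 0 to 85.4. A call has 1 to 8 rows; each row shifts and turns the commanded pose from where the row before left it; what a row does not reach is not made up. A row lasts 1/8 s, in which the tool goes at most 62.5 mm and 10.7 degrees, less where a joint would pass 70% of its speed; a pose out of reach is approached as far as the arm can. A call with a gripper value outside its range is refused whole. The fingers move at their own pace and stop on an object; the grip force is fixed at half the most. Time passes only in rows, so rows that do not move let the fingers close. It gives the time, the measured TCP pose, the force and the opening at its end, in the units of the state.
- monitor.get_obs(): the state, without advancing time (a new reading comes with each control period).
- imaging.camera(name): name is "scene" or "top" or "wrist"; returns a dict with "img" (480x640x3 uint8, red, green, blue), "vfov" (degrees; the focal length in pixels is half the picture's height over the tangent of half this angle, whatever the lens; pixels are square), "cx", "cy" (the principal point, pixels), "origin" and "orientation" of the camera in the world. Camera axes: x right, y down, z forward; pixel columns grow to the right and rows downward; lengths in m; the calibration is good to about 2 mm. A picture is of the moment at which its call begins. There is no depth.
- order.hand_in(): hands the job in, once; it reports no verdict.
Trained networks look in the newest picture that a camera, given by its name, has taken for a name from the list of things; names that differ only in an ending like _2 or _b are one class to them, and where a whole thing is asked for, a point or a joint stands for the part that bears it (a point fixed in the world has none). Each returns a list of dicts, best first, with "confidence" (0 to 1); they miss things now and then, are a little off and sometimes report something else, mostly with a low value. They report only what shows in the picture. A call takes as long as a camera call.
- spotter.recognise(camera, thing): "at" ([x, y, z] in m, in the coordinates of the camera as it stood for that picture, good to about 4 mm: the middle of the surface that is visible of it).
- spotter.tip_of(camera, thing): "at" ([x, y, z] in m, in the coordinates of the camera as it stood for that picture, good to about 4 mm: a listed point, or the origin of a listed thing).
The state is a dict: "time_s": time; "q": joint angles; "dq": joint speeds; "joint_efforts": joint torques, N m; "eef_pos": TCP position; "eef_rot": TCP orientation; "wrist_force": force on the tool from outside, world axes, zero at the start; "torque": the same for the moment, N m; "opening": opening from 0.0 (shut) to 1.0 (fully open).
Only numpy, scipy, OpenCV 4.12 (cv2) and the standard library are available. Lean on these libraries where they do the work, as an engineer would, in place of code of your own. Each camera call takes 0.05 s, during which the arm holds its last target. There are 200 camera calls.

### The job

The rotor of the small bench centrifuge has been set on its drive shaft but its clamping screw, sunk in the rotor's hub, is still slack. Take the T-handled hex key from its stand, fit it fully into the hidden socket without forcing it, turning it gently until it drops in, and turn the screw clockwise until it is tight. Then put the key back upright in its stand.

Things in the scene. Friction and masses are not known exactly. Their poses are not given: they have to be found in the camera images.
- centrifuge: round white bench centrifuge, 200 mm across, 107 mm high, fixed to the worktop; lid open at its back (+x, 95 mm and more behind the rotor axis, to 300 mm high), control panel at its front (-x). Origin on the worktop on the rotor's axis, z up. In its bowl a metal rotor, 138 mm across with a ring of 12 tube holes and a central hub; the drive brake holds it still.
- hub_mouth (a point): centre of the mouth of the vertical bore in the rotor's hub, 100 mm above the worktop. The mouth is coned from 32 mm to 24.6 mm wide within 4 mm; the round bore goes on down to the socket's rim, 28 mm below the mouth
- socket_rim (a point): centre of the rim of the clamping screw's hex socket, down in the bore, 72 mm above the worktop. Socket 21 mm across flats, 14 mm deep. How the hexagon is turned is not known and differs from start to start (this point's axes are the centrifuge's): a key out of line by more than about 5 degrees rests on the rim, one in line drops in
- clamp_screw (a joint): turning of the rotor's clamping screw from its slackest, rad; grows clockwise seen from above; starts slack somewhere from 0 to 0.15 and meets a firm stop at 1.1, where it is tight. It needs about 0.1 N m to turn, 0.2 N m at the stop is ample, and it stays where it is left. In the socket the key has about 11 degrees of play.
- rotor_key: the rotor key, about 0.35 kg: a straight steel hex shaft 20 mm across flats (23.1 mm across corners) and 112 mm long with a black flat-sided cross handle on top, 84 mm long, 16 mm thick, 26 mm high. Origin at the centre of the shaft's lower end, z up along the shaft, x along the handle; two of the hexagon's flats face along x. It stands in the key stand.
- key_grip (a point): middle of the key's cross handle, 125 mm above the shaft's lower end; axes as the key's
- key_stand: grey weighted stand fixed to the worktop, a round foot 72 mm across with an upright sleeve 52 mm high; origin at the centre of its underside. The key's lower end rests 12 mm above the worktop.
- stand_mouth (a point): centre of the sleeve's mouth, 52 mm above the worktop; the mouth is coned from 33 mm to 25.8 mm wide within 3.5 mm, then a round hole 40 mm deep below the mouth

How it is judged:
By the outcome, as a careful person would: the job done as asked, in the order asked, and still so for the second after the job is handed in, with the robot touching nothing.
It also fails if it takes over 51 s, if anything falls off the work surface, if the arm or the gripper's body presses on something with over 40 N, if the wrist force passes 120 N, or if a joint passes its speed limit or range.

## Working session

There is one attempt and no reset: what is moved stays moved. The work goes in short steps, Python scripts to look and compute and a shell command to move; the robot and the scene stay as the last step left them, time stands still between calls to the robot, and variables do not carry over. Pictures are saved under pics/ and viewed, about 8 in all and at most 12, crops included, and the job is handed in when it is done.

```bash
mkdir -p pics; cat > h.py <<'E'
import numpy as np, cv2
from scipy.spatial.transform import Rotation as R
from bench import monitor, imaging, order, spotter, ctrl
def rot(q): return R.from_quat([q[1],q[2],q[3],q[0]]).as_matrix()
def cam(n,f=None):
    c=imaging.camera(n)
    if f: cv2.imwrite('pics/'+f,c['img'][:,:,::-1])
    return c
def w(c,p): return np.array(c['origin'])+rot(c['orientation'])@np.array(p)
def px(c,P):
    p=rot(c['orientation']).T@(np.array(P)-c['origin']); f=240/np.tan(np.radians(c['vfov']/2))
    return p[:2]/p[2]*f+[c['cx'],c['cy']]
def ray(c,uv,z):
    f=240/np.tan(np.radians(c['vfov']/2)); d=rot(c['orientation'])@np.array([(uv[0]-c['cx'])/f,(uv[1]-c['cy'])/f,1])
    o=np.array(c['origin']); return o+d*(z-o[2])/d[2]
E
python3 - <<'E'
from h import *
np.set_printoptions(precision=4,suppress=True)
ims=[]
for n in ['scene','top','wrist']:
    c=cam(n); ims.append(c['img'])
    for t in ['hub_mouth','socket_rim','key_grip','stand_mouth','rotor_key','key_stand','centrifuge']:
        for r in spotter.tip_of(n,t)[:2]: P=w(c,r['at']);print(n,t,P,round(r['confidence'],2),px(c,P))
    print(n,c['origin'],c['vfov'])
cv2.imwrite('pics/a.png',cv2.resize(np.hstack(ims[:2]),(800,300))[:,:,::-1]); cv2.imwrite('pics/top0.png',ims[1][:,:,::-1]);cv2.imwrite('pics/w0.png',ims[2][:,:,::-1])
o=monitor.get_obs();print(o); print(rot(o['eef_rot']),ctrl.tcp_to_grasp)
E
```

```text
scene hub_mouth [ 0.5753 -0.2142  0.1012] 0.87 [276.9831 269.0086]
scene socket_rim [ 0.5834 -0.2192  0.0713] 0.85 [275.5567 279.6647]
scene socket_rim [ 0.501  -0.4355 -0.0003] 0.49 [390.3408 247.9573]
scene key_grip [ 0.4993 -0.441   0.1426] 0.56 [399.4789 178.1123]
scene stand_mouth [ 0.5    -0.4392  0.0517] 0.97 [394.1149 223.6613]
scene rotor_key [ 0.499  -0.4403  0.0124] 0.98 [393.1908 241.2064]
scene key_stand [ 0.4993 -0.4408  0.0011] 0.64 [392.6299 245.891 ]
scene centrifuge [ 0.5796 -0.2175 -0.0004] 0.7 [279.94   314.3443]
scene [0.2262 0.2342 0.6618] 45.48714905541923
top hub_mouth [ 0.579  -0.2224  0.1003] 0.77 [274.6417 213.7362]
top socket_rim [ 0.5802 -0.2215  0.0772] 0.57 [275.2199 215.61  ]
top key_grip [ 0.4979 -0.4373  0.1368] 0.73 [389.5178 256.4643]
top stand_mouth [ 0.497  -0.4408  0.051 ] 0.61 [384.3236 262.1374]
top rotor_key [ 0.4965 -0.4408  0.0087] 0.75 [381.2723 264.5922]
top key_stand [ 0.4953 -0.4394  0.0009] 0.78 [380.0519 265.5053]
top centrifuge [ 0.578  -0.2211 -0.0016] 0.55 [278.0204 224.348 ]
top [ 0.3928 -0.3024  0.9669] 54.987021999651965
wrist [0.1772 0.5493 0.3737] 65.12889441299332
{'time_s': 1.2, 'q': array([ 0.9347,  0.1808,  1.607 , -0.    ,  1.3538, -0.2063]), 'dq': array([-0.0003, -0.0009, -0.0022, -0.0005,  0.0002,  0.0007]), 'joint_efforts': array([  0.    , -44.4839, -35.1677,  -0.0002,   0.0008,  -0.    ]), 'eef_pos': array([0.2396, 0.5227, 0.2313]), 'eef_rot': array([ 0.    ,  0.2133,  0.977 , -0.    ]), 'wrist_force': array([-0.6338, -0.3003, -0.4852]), 'torque': array([-0.0228,  0.0217, -0.0296]), 'opening': 1.0001612989458388}
[[-0.909   0.4167  0.    ]
 [ 0.4167  0.909  -0.    ]
 [-0.     -0.     -1.    ]] 0.0187
```

View images.

```bash
python3 - <<'E'
import cv2,numpy as np
t=cv2.imread('pics/top0.png'); c=cv2.resize(t[200:320,320:460],(700,600),interpolation=cv2.INTER_CUBIC)
cv2.imwrite('pics/topkey.png',c)
E
```

```text
(no output)
```

View pics/a.png

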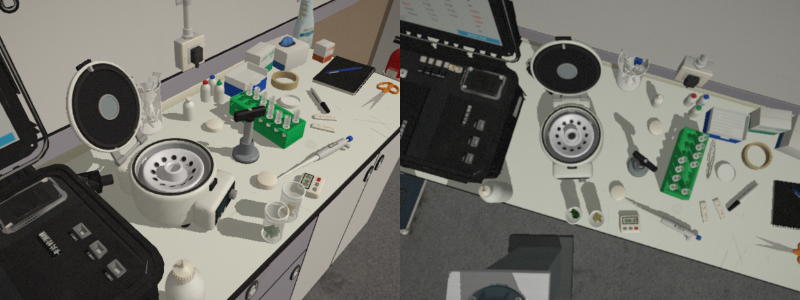

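View pics/topkey.png

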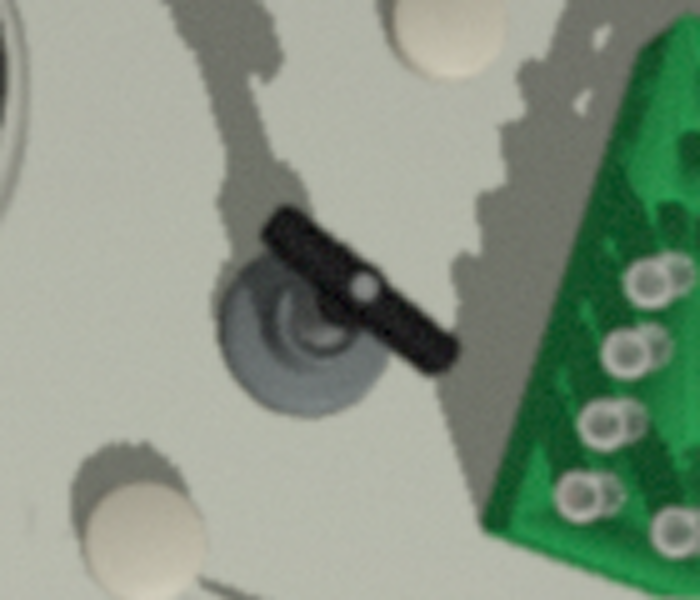

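```bash
python3 - <<'E'
from h import *
c=cam('top')
a=ray(c,(377,245),.15);b=ray(c,(408,271),.15);print(a,b,np.linalg.norm(a-b))
y=np.degrees(np.arctan2(*(b-a)[1::-1]));print('yaw handle',y)
for k in (90,-90):
  yy=y+k
  for m in(-360,0,360): print('yaw_y',yy+m,'q6 at key',-41.5-yy-m,'q6 at centr',-20.8-yy-m)
# rack heights
for n in('scene','top'):
  c=cam(n)
print(px(c,[.498,-.44,.15]))
E
```

```text
[ 0.51629695 -0.41258391  0.15      ] [ 0.471001  -0.4681862  0.15     ] 0.07171707513660872
yaw handle -129.16770177056125
yaw_y -399.1677017705613 q6 at key 357.6677017705613 q6 at centr 378.36770177056127
yaw_y -39.16770177056125 q6 at key -2.3322982294387486 q6 at centr 18.36770177056125
yaw_y 320.8322982294387 q6 at key -362.3322982294387 q6 at centr -341.63229822943873
yaw_y -579.1677017705613 q6 at key 537.6677017705613 q6 at centr 558.3677017705612
yaw_y -219.16770177056125 q6 at key 177.66770177056125 q6 at centr 198.36770177056124
yaw_y 140.83229822943875 q6 at key -182.33229822943875 q6 at centr -161.63229822943876
[392.2294224  255.52910974]
```

```bash
python3 -m pendant '[[[15,-57,20,-6.5,85],[15,-57,20,-6.5,85],[15,-57,20,-6.5,85],[15,-57,20,-6.5,85],[16,-59,0,-6.5,85],[16,-59,0,-6.5,85],[16,-59,0,-6.5,85],[16,-59,0,-6.5,85]]]' && python3 -m pendant '[[[16,-59,0,-6.5,85],[16,-59,0,-6.5,85],[16,-59,0,-6.5,85],[16,-59,0,-6.5,85],[16,-59,0,-6.5,85],[16,-59,0,-6.5,85],[16,-59,0,-6.5,85],[16,-59,0,-6.5,85]]]'
python3 - <<'E'
from h import *
np.set_printoptions(precision=4,suppress=True)
o=monitor.get_obs();print(o['eef_pos'],o['q'],o['time_s']);print(rot(o['eef_rot']))
c=cam('wrist','w1.png')
for t in ['key_grip','stand_mouth','rotor_key','key_stand']:
    for r in spotter.tip_of('wrist',t)[:1]: P=w(c,r['at']);print(t,P,round(r['confidence'],2),px(c,P))
print(c['origin'])
E
```

```text
time_s: 2.35
eef_pos: [0.3638, 0.0568, 0.3118]
eef_rot: [0.001, 0.621, 0.784, 0.001]
wrist_force: [1.1, -0.3, 0.6]
opening: 0.995
time_s: 3.35
eef_pos: [0.4919, -0.4153, 0.3112]
eef_rot: [0.0, 0.902, 0.432, 0.0]
wrist_force: [0.2, -0.4, 1.0]
opening: 0.994
[ 0.4919 -0.4153  0.3112] [-0.8853  0.2816  1.3256  0.0002  1.5341 -0.2072] 3.35
[[ 0.6273  0.7788  0.0003]
 [ 0.7788 -0.6273 -0.0001]
 [ 0.0001  0.0003 -1.    ]]
key_grip [ 0.4971 -0.4428  0.1368] 0.84 [340.3225 236.8518]
stand_mouth [ 0.497  -0.4442  0.0489] 0.56 [336.3917 217.0477]
rotor_key [ 0.4987 -0.4413  0.0101] 0.94 [334.4886 207.4908]
key_stand [ 0.4983 -0.4437  0.0015] 0.55 [335.0759 207.8965]
[ 0.5353 -0.3639  0.4536]
```

View pics/w1.png

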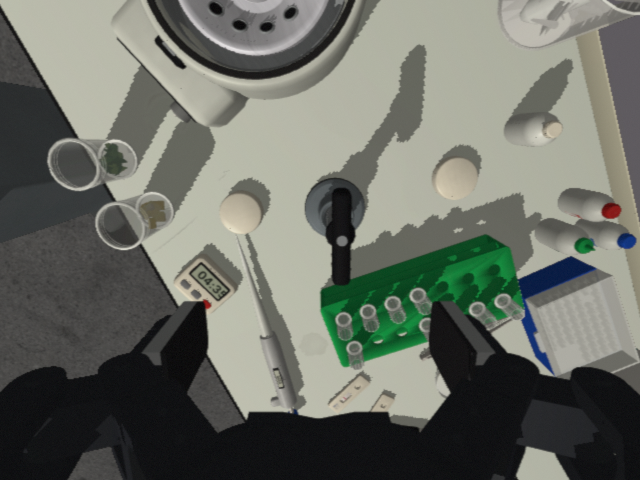

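```bash
python3 - <<'E'
from h import *
np.set_printoptions(precision=4,suppress=True)
c=cam('wrist')
g=c['img'].max(2); m=np.zeros_like(g); m[180:290,315:370]=(g[180:290,315:370]<45)
n,l,s,ce=cv2.connectedComponentsWithStats(m.astype(np.uint8)); k=1+s[1:,4].argmax(); pts=np.argwhere(l==k)[:,::-1].astype(np.float32)
print(cv2.minAreaRect(pts),s[k])
W=np.array([ray(c,p,.15)[:2] for p in pts]).astype(np.float32)
vx,vy,_,_=cv2.fitLine(W,cv2.DIST_L2,0,.01,.01).ravel(); print('handle yaw',np.degrees(np.arctan2(vy,vx)))
print('dot',ray(c,(341.5,240.5),.15)); r=cv2.minAreaRect(W*1000);print(r)
o=monitor.get_obs();print(o['eef_pos']); R_=rot(o['eef_rot']);print('tool x yaw',np.degrees(np.arctan2(R_[1,0],R_[0,0])))
E
```

```text
((342.0, 237.5), (97.0, 28.0), 90.0) [ 328  189   29   98 1866]
handle yaw 51.994415
dot [ 0.497 -0.44   0.15 ]
((498.00390625, -439.44842529296875), (84.2425537109375, 23.3741455078125), 52.97297668457031)
[ 0.4916 -0.4125  0.3114]
tool x yaw 51.426785384692344
```

```bash
python3 -m pendant '[[[6,-28,-40,1,85],[0,0,-50,0,85],[0,0,-50,0,85],[0,0,-35,0,85],[0,0,-18,0,85],[0,0,0,0,85]]]'
python3 -m pendant '[[[0,0,0,0,0],[0,0,0,0,0],[0,0,0,0,0],[0,0,0,0,0],[0,0,0,0,0],[0,0,0,0,0]]]'
python3 - <<'E'
from h import *
o=monitor.get_obs();print(o['eef_pos'],o['opening'],o['wrist_force'],o['torque'],o['q'])
E
```

```text
time_s: 4.4
eef_pos: [0.4976, -0.4402, 0.1182]
eef_rot: [-0.001, 0.897, 0.442, -0.0]
wrist_force: [-0.8, -0.0, 0.1]
opening: 0.995
time_s: 5.15
eef_pos: [0.498, -0.4419, 0.1195]
eef_rot: [0.001, 0.897, 0.441, 0.0]
wrist_force: [-0.0, 0.7, 5.9]
opening: 0.207
[ 0.49797329 -0.44188715  0.11947123] 0.20668452087548025 [-0.01065705  0.69959951  5.86874442] [0.11688541 0.14248625 0.00092082] [-9.03635604e-01  4.84683950e-01  1.44942549e+00 -7.56221904e-05
  1.20572081e+00 -2.46864513e-01]
```

```bash
python3 -m pendant '[[[0,0,20,0,0],[0,0,50,0,0],[0,0,60,0,0],[0,0,20,0,0],[12,30,0,0,0],[17,48,0,0,0],[17,48,0,0,0],[17,48,0,0,0]]]'
python3 -m pendant '[[[12,30,0,0,0],[0,0,0,0,0],[0,0,0,0,0]]]'
python3 - <<'E'
from h import *
np.set_printoptions(precision=4,suppress=True)
o=monitor.get_obs();print(o['eef_pos'],o['opening'],o['wrist_force'],o['q'])
ims=[]
for n in('wrist','top'):
  c=cam(n);ims.append(c['img'])
  cv2.imwrite('pics/%s2.png'%n,c['img'][:,:,::-1])
  for t in ['hub_mouth','socket_rim','rotor_key','key_grip','centrifuge','stand_mouth']:
    for r in spotter.tip_of(n,t)[:1]: P=w(c,r['at']);print(n,t,P,round(r['confidence'],2),px(c,P))
E
```

```text
time_s: 6.15
eef_pos: [0.5601, -0.2653, 0.2667]
eef_rot: [-0.001, 0.897, 0.441, -0.001]
wrist_force: [0.0, -0.0, -3.8]
opening: 0.204
time_s: 6.52
eef_pos: [0.572, -0.2374, 0.2673]
eef_rot: [-0.001, 0.897, 0.441, -0.001]
wrist_force: [-0.1, -0.9, -4.3]
opening: 0.208
[ 0.572  -0.2374  0.2673] 0.20756395363662528 [-0.1155 -0.9433 -4.3004] [-0.5844  0.2526  1.4483 -0.0008  1.4425  0.0722]
wrist hub_mouth [ 0.582  -0.2201  0.0999] 0.8 [313.1468 194.6557]
wrist socket_rim [ 0.5794 -0.224   0.0735] 0.95 [313.984  195.2385]
wrist rotor_key [ 0.5679 -0.2388  0.1581] 0.96 [312.4938 241.0018]
wrist key_grip [ 0.5754 -0.237   0.2889] 0.78 [320.3478 324.5058]
wrist centrifuge [ 0.581  -0.2247  0.0017] 0.94 [316.2541 184.5932]
top hub_mouth [ 0.5756 -0.2216  0.1003] 0.74 [274.1453 215.4434]
top socket_rim [ 0.5786 -0.2235  0.0724] 0.71 [276.3643 216.955 ]
top rotor_key [ 0.5721 -0.2359  0.1604] 0.69 [279.2238 210.5873]
top key_grip [ 0.572  -0.235   0.2868] 0.63 [272.4517 192.3165]
top centrifuge [ 0.4952 -0.439   0.0004] 0.69 [379.8321 265.5878]
top stand_mouth [ 0.4972 -0.4404  0.0528] 0.91 [384.2461 261.9274]
```

View pics/wrist2.png

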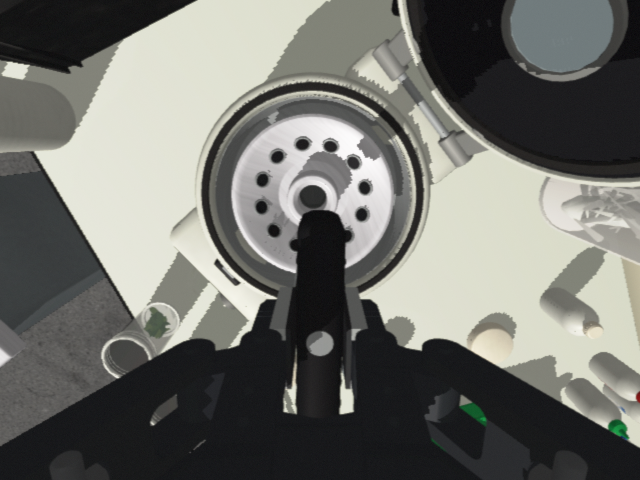

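```bash
python3 - <<'E'
from h import *
np.set_printoptions(precision=4,suppress=True)
c=cam('wrist'); im=c['img']
cv2.imwrite('pics/crop.png',cv2.resize(im[150:250,260:370],(770,700),interpolation=cv2.INTER_CUBIC)[:600,:,::-1])
print('dot',ray(c,(320,343),.298), 'bore',ray(c,(312.5,195),.1)); print(c['origin'])
E
```

```text
dot [ 0.5743 -0.2388  0.298 ] bore [ 0.5822 -0.2201  0.1   ]
[ 0.6149 -0.1849  0.4107]
```

View pics/crop.png

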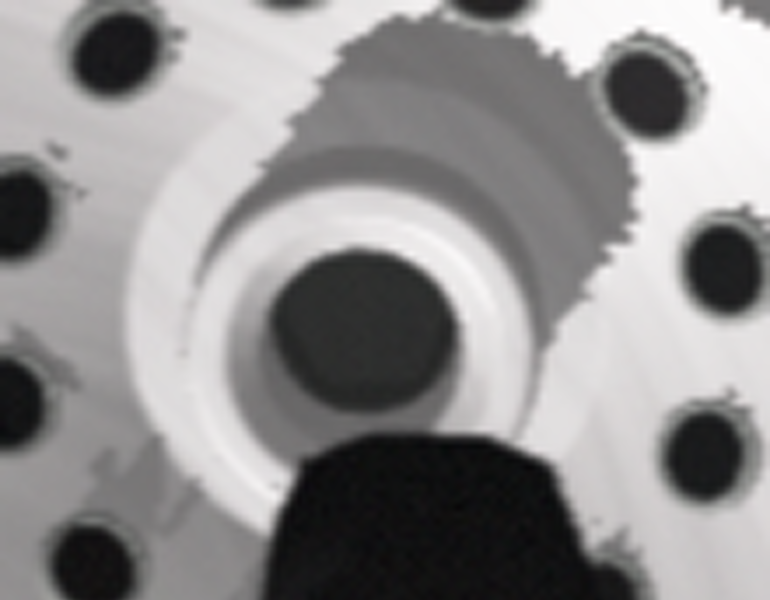

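```bash
python3 - <<'E'
from h import *
np.set_printoptions(precision=4,suppress=True)
c=cam('wrist')
print(ray(c,(311.7,200.4),.1))
t=np.linspace(0,2*np.pi,72,endpoint=False)
im=c['img'].copy()
def pr(C):
  for rad,z in((.016,.1),(.0123,.096),(.0123,.072)):
    p=np.array([px(c,[C[0]+rad*np.cos(a),C[1]+rad*np.sin(a),z]) for a in t]); q=(p-[260,150])*7
    print(C,z,'crop x',q[:,0].min(),q[:,0].max(),'y',q[:,1].min(),q[:,1].max())
pr((.579,-.2225)); pr((.581,-.220))
E
```

```text
[ 0.5789 -0.2233  0.1   ]
(0.579, -0.2225) 0.1 crop x 223.9520614731 492.7734371930309 y 212.05189654049357 478.76887201456117
(0.579, -0.2225) 0.096 crop x 256.87356632625034 460.99010425036056 y 239.3827830381179 442.030428387887
(0.579, -0.2225) 0.072 crop x 266.8966177880453 457.14237725265497 y 215.78515515723979 405.2621041831839
(0.581, -0.22) 0.1 crop x 223.94008102079079 493.5126864944086 y 184.5173718851117 452.72647811872093
(0.581, -0.22) 0.096 crop x 256.95260270213265 461.63252075426556 y 212.3520744391051 416.1194997810668
(0.581, -0.22) 0.072 crop x 266.9960499047479 457.73113014760895 y 190.5523196742859 381.0048638323194
```

```bash
python3 -m pendant '[[[5,15.5,0,0,0],[0,0,-30,0,0],[0,0,-25,0,0],[0,0,-5,0,0],[0,0,-3,0,0],[0,0,0,0,0]]]'
python3 -c "
from h import *
o=monitor.get_obs();print(o['eef_pos'],o['wrist_force'],o['torque'])"
```

```text
time_s: 8.07
eef_pos: [0.5782, -0.2219, 0.2064]
eef_rot: [0.001, 0.897, 0.441, 0.0]
wrist_force: [-0.2, 0.1, -2.7]
opening: 0.205
[ 0.57820211 -0.22187941  0.20642232] [-0.19563834  0.13204795 -2.67536149] [ 0.00543891 -0.02598502  0.03673319]
```

```bash
python3 -m pendant '[[[0,0,-3,0,0],[0,0,-2,0,0],[0,0,0,0,0]]]'; python3 -m pendant '[[[0,0,-3,0,0],[0,0,-3,0,0],[0,0,0,0,0]]]'
```

```text
time_s: 8.45
eef_pos: [0.5776, -0.2218, 0.2002]
eef_rot: [0.0, 0.897, 0.441, -0.0]
wrist_force: [-0.6, -0.6, -3.8]
opening: 0.204
time_s: 8.82
eef_pos: [0.5774, -0.2217, 0.1939]
eef_rot: [-0.0, 0.897, 0.441, -0.0]
wrist_force: [-0.2, 0.3, -3.0]
opening: 0.205
```

```bash
python3 -m pendant '[[[0,0,-4,0,0],[0,0,-4,0,0],[0,0,-3,0,0],[0,0,0,0,0]]]'; python3 -m pendant '[[[0,0,-2,0,0],[0,0,-1,0,0],[0,0,0,0,0]]]'
```

```text
time_s: 9.32
eef_pos: [0.5774, -0.2217, 0.1828]
eef_rot: [-0.0, 0.897, 0.441, -0.0]
wrist_force: [0.3, 0.0, -2.9]
opening: 0.204
time_s: 9.7
eef_pos: [0.5776, -0.2218, 0.1802]
eef_rot: [-0.0, 0.897, 0.441, -0.0]
wrist_force: [0.4, 0.2, -2.9]
opening: 0.206
```

```bash
python3 -m pendant '[[[0,0,-1,0,0],[0,0,-1,0,0],[0,0,0,0,0]]]'; python3 -m pendant '[[[0,0,-1,0,0],[0,0,0,0,0]]]'
```

```text
time_s: 10.07
eef_pos: [0.578, -0.222, 0.179]
eef_rot: [0.001, 0.897, 0.441, 0.0]
wrist_force: [0.1, -0.7, 2.0]
opening: 0.204
time_s: 10.32
eef_pos: [0.5784, -0.2222, 0.1786]
eef_rot: [0.001, 0.897, 0.441, 0.001]
wrist_force: [-0.4, 0.4, 4.9]
opening: 0.206
```

```bash
for i in 1; do python3 -m pendant '[[[0,0,-1,-3,0],[0,0,0,-3,0],[0,0,0,-3,0]]]'; python3 -m pendant '[[[0,0,0,-3,0],[0,0,0,-3,0],[0,0,0,-3,0]]]';python3 -c "
from h import *
o=monitor.get_obs();print(o['torque'],o['q'][5])"; done
```

```text
time_s: 10.7
eef_pos: [0.5778, -0.222, 0.1766]
eef_rot: [0.0, 0.929, 0.369, 0.0]
wrist_force: [0.3, 0.6, 0.8]
opening: 0.207
time_s: 11.08
eef_pos: [0.5778, -0.222, 0.1766]
eef_rot: [0.0, 0.956, 0.295, 0.0]
wrist_force: [-0.3, 0.6, 0.8]
opening: 0.206
[-0.0695079  -0.00975127  0.12831565] 0.4141743724351683
```

```bash
python3 -m pendant '[[[0,0,-2,0,0],[0,0,-2,0,0],[0,0,0,0,0]]]';python3 -c "
from h import *
o=monitor.get_obs();print(o['torque'],o['q'][5])"
```

```text
time_s: 11.45
eef_pos: [0.5788, -0.2225, 0.1743]
eef_rot: [0.001, 0.955, 0.296, 0.001]
wrist_force: [0.1, 0.8, 8.3]
opening: 0.208
[0.08162392 0.03412056 0.0844427 ] 0.4114756146818655
```

```bash
python3 -m pendant '[[[0,0,0,3,0],[0,0,0,3,0],[0,0,0,0,0]]]';python3 -c "
from h import *
o=monitor.get_obs();print(o['torque'],o['q'][5])"
```

```text
time_s: 11.82
eef_pos: [0.5773, -0.2217, 0.1717]
eef_rot: [-0.0, 0.939, 0.345, -0.0]
wrist_force: [0.4, -0.4, -2.5]
opening: 0.208
[-0.15482469 -0.17969064  0.01667243] 0.30767384003336345
```

Dropped freely once the torque was relieved; it is in the socket. Lowering to the bottom (≈14 mm below the rim contact at 0.179).

```bash
python3 -m pendant '[[[0,0,-3,0,0],[0,0,-2,0,0],[0,0,0,0,0]]]'; python3 -m pendant '[[[0,0,-2,0,0],[0,0,-1,0,0],[0,0,0,0,0]]]';python3 -c "
from h import *
o=monitor.get_obs();print(o['torque'],o['q'][5])"
```

```text
time_s: 12.2
eef_pos: [0.5773, -0.2216, 0.1667]
eef_rot: [-0.0, 0.939, 0.345, -0.0]
wrist_force: [0.3, -0.5, -4.1]
opening: 0.201
time_s: 12.58
eef_pos: [0.5782, -0.222, 0.1655]
eef_rot: [0.001, 0.939, 0.345, 0.001]
wrist_force: [-0.1, 0.2, 5.5]
opening: 0.206
[0.05911607 0.07403604 0.01354777] 0.30793717841087825
```

```bash
cat > s.py <<'E'
from h import *
o=monitor.get_obs();R_=rot(o['eef_rot']);print('torque',o['torque'],'yaw',np.degrees(np.arctan2(R_[1,0],R_[0,0])))
E
python3 -m pendant '[[[0,0,1,-5,0],[0,0,0,-5,0],[0,0,0,-5,0],[0,0,0,-5,0],[0,0,0,-5,0]]]';python3 s.py; python3 -m pendant '[[[0,0,0,-5,0],[0,0,0,-5,0],[0,0,0,-5,0]]]';python3 s.py
```

```text
time_s: 13.2
eef_pos: [0.5776, -0.2218, 0.1655]
eef_rot: [0.0, 0.991, 0.133, 0.0]
wrist_force: [-0.4, -0.6, 0.6]
opening: 0.205
torque [-0.09111557 -0.00635723  0.17502036] yaw 15.228404037155494
time_s: 13.58
eef_pos: [0.5776, -0.2217, 0.1655]
eef_rot: [0.0, 1.0, 0.002, -0.0]
wrist_force: [-0.7, 0.2, 1.9]
opening: 0.207
torque [0.04541539 0.07951625 0.16531568] yaw 0.23024168706983156
```

```bash
python3 -m pendant '[[[0,0,0,-5,0],[0,0,0,-5,0],[0,0,0,-5,0]]]';python3 s.py; python3 -m pendant '[[[0,0,0,-3,0],[0,0,0,-3,0]]]';python3 s.py
```

```text
time_s: 13.95
eef_pos: [0.5776, -0.2217, 0.1655]
eef_rot: [-0.0, 0.992, -0.128, -0.0]
wrist_force: [0.2, 0.3, 1.6]
opening: 0.208
torque [0.04604581 0.03969748 0.35272059] yaw -14.760207336104225
time_s: 14.2
eef_pos: [0.5776, -0.2216, 0.1655]
eef_rot: [0.0, 0.984, -0.179, -0.0]
wrist_force: [0.6, 0.1, 2.6]
opening: 0.205
torque [0.10031765 0.05041703 0.82901853] yaw -20.63431797763443
```

```bash
python3 -m pendant '[[[0,0,0,-3,0],[0,0,0,-3,0]]]';python3 s.py
```

```text
time_s: 14.45
eef_pos: [0.577, -0.2205, 0.1655]
eef_rot: [-0.001, 0.973, -0.23, -0.001]
wrist_force: [-1.9, 4.1, 5.4]
opening: 0.211
torque [1.04409415 0.63100207 1.02913636] yaw -26.60873954424216
```

```bash
python3 -m pendant '[[[0,0,0,4,0],[0,0,0,4,0],[0,0,0,4,0],[0,0,0,3,0],[0,0,0,0,0]]]';python3 s.py
```

```text
time_s: 15.08
eef_pos: [0.5772, -0.2212, 0.1655]
eef_rot: [-0.0, 0.995, -0.102, -0.0]
wrist_force: [-2.8, 2.6, 4.5]
opening: 0.204
torque [ 0.56668028  0.5002814  -0.07290558] yaw -11.652756396501445
```

```bash
python3 -m pendant '[[[0,0,0,-3,0],[0,0,2,0,0],[0,0,2,0,0],[0,0,0,0,0]]]';python3 s.py
```

```text
time_s: 15.58
eef_pos: [0.576, -0.2205, 0.1659]
eef_rot: [-0.001, 0.992, -0.127, -0.002]
wrist_force: [2.4, 1.1, -22.2]
opening: 0.206
torque [ 0.40916443 -0.57909114  0.03624046] yaw -14.613370476029319
```

```bash
python3 -m pendant '[[[0,0,-2,3,0],[0,0,0,2,0],[0,0,0,0,0]]]';python3 s.py; python3 - <<'E'
from h import *
c=cam('wrist','w3.png');s=cam('scene')['img']
cv2.imwrite('pics/j.png',np.hstack([cv2.resize(c['img'][180:480,160:480],(400,375)),cv2.resize(s[140:340,170:383],(400,375))])[:,:,::-1])
E
```

```text
time_s: 15.95
eef_pos: [0.5767, -0.2211, 0.1659]
eef_rot: [-0.001, 0.996, -0.084, -0.001]
wrist_force: [0.7, 1.5, -19.7]
opening: 0.21
torque [ 0.58207563 -0.03998141 -0.04377417] yaw -9.634760744412329
```

View pics/j.png

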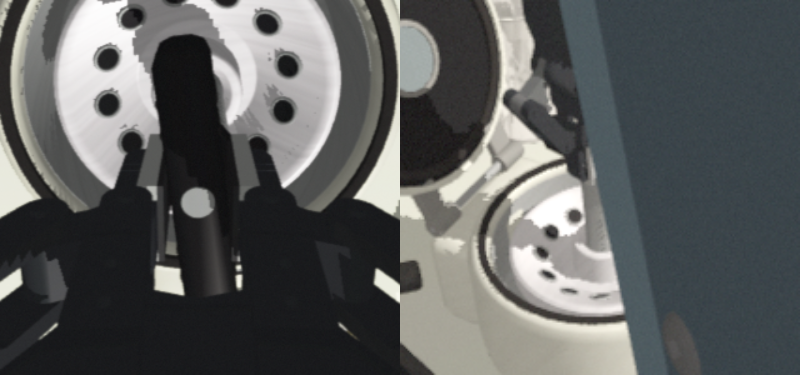

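```bash
python3 -m pendant '[[[0,0,-3,0,0],[0,0,0,0,0]]]';python3 s.py;python3 -m pendant '[[[0,0,0,0,40],[0,0,0,0,40],[0,0,0,0,40],[0,0,0,0,40]]]';python3 s.py; python3 - <<'E'
from h import *
c=cam('wrist','w4.png')
cv2.imwrite('pics/k.png',cv2.resize(c['img'][180:480,160:480],(640,600))[:,:,::-1])
E
```

```text
time_s: 16.3
eef_pos: [0.5777, -0.2218, 0.1657]
eef_rot: [0.0, 0.996, -0.084, 0.0]
wrist_force: [-2.6, 3.4, -8.7]
opening: 0.206
torque [1.0223881  0.75528048 0.00409604] yaw -9.625875089904259
time_s: 16.8
eef_pos: [0.5782, -0.2223, 0.1653]
eef_rot: [0.001, 0.996, -0.084, 0.001]
wrist_force: [-0.7, 0.1, -0.2]
opening: 0.464
torque [-0.04073408  0.00923465 -0.01744742] yaw -9.634945068967948
```

View pics/k.png

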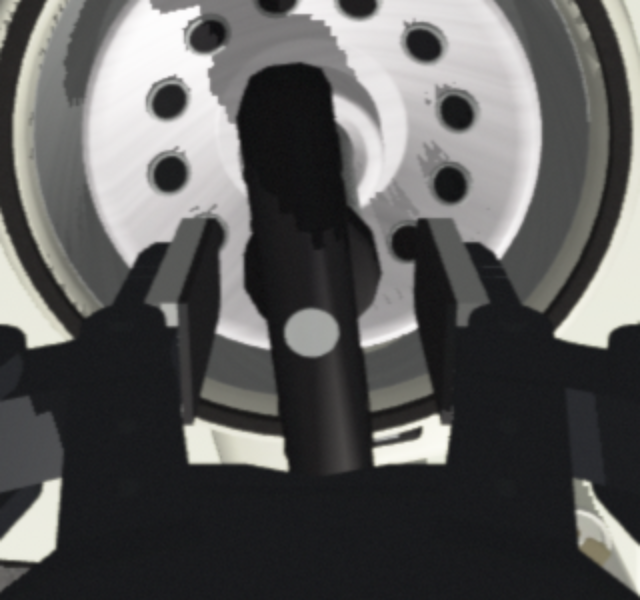

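```bash
python3 - <<'E'
from h import *
c=cam('wrist'); P=lambda u,v: ray(c,(160+u/2,180+v/2),.196)
a,b=P(287,90),P(331,460); print(np.linalg.norm(a-b),np.degrees(np.arctan2(*(a-b)[1::-1])),P(311,332)); o=monitor.get_obs();print(o['eef_pos'],c['origin'])
E
```

```text
0.06722414779087449 -3.593733544937059 [ 0.57952151 -0.22377197  0.196     ]
[ 0.57775223 -0.22200515  0.16462744] [ 0.64598591 -0.23574666  0.30737022]
```

```bash
python3 -m pendant '[[[0,0,0,6,40],[0,0,0,0,0],[0,0,0,0,0],[0,0,0,0,0],[0,0,0,0,0]]]';python3 s.py;python3 -m pendant '[[[0,0,0,-3,0],[0,0,0,-3,0]]]';python3 s.py;python3 -m pendant '[[[0,0,0,-2,0],[0,0,0,-2,0]]]';python3 s.py
```

```text
time_s: 17.52
eef_pos: [0.5778, -0.2217, 0.1647]
eef_rot: [0.0, 0.999, -0.032, 0.0]
wrist_force: [-0.1, 2.1, 3.9]
opening: 0.21
torque [ 0.3578063   0.05843749 -0.01012033] yaw -3.6510459697894655
time_s: 17.77
eef_pos: [0.5778, -0.2217, 0.1647]
eef_rot: [0.0, 0.996, -0.085, 0.0]
wrist_force: [-0.5, 2.1, 4.2]
opening: 0.209
torque [0.34088742 0.11689589 0.14643796] yaw -9.723435331406673
time_s: 18.02
eef_pos: [0.5778, -0.2218, 0.1646]
eef_rot: [0.0, 0.993, -0.119, 0.0]
wrist_force: [-1.0, 2.1, 5.2]
opening: 0.211
torque [0.41767136 0.01295721 0.16278788] yaw -13.711348913864546
```

```bash
python3 -m pendant '[[[0,0,0,-2,0],[0,0,0,-2,0]]]';python3 s.py;python3 -m pendant '[[[0,0,0,-2,0],[0,0,0,0,0]]]';python3 s.py
```

```text
time_s: 18.27
eef_pos: [0.5778, -0.2217, 0.1646]
eef_rot: [0.0, 0.988, -0.154, 0.0]
wrist_force: [-1.4, 2.9, 5.0]
opening: 0.212
torque [0.42146904 0.0156975  0.17860166] yaw -17.71322353691276
time_s: 18.52
eef_pos: [0.5778, -0.2217, 0.1646]
eef_rot: [0.0, 0.985, -0.171, 0.0]
wrist_force: [-0.1, 2.9, 4.9]
opening: 0.211
torque [0.44868314 0.04817952 0.38273674] yaw -19.64043031040116
```

```bash
python3 -m pendant '[[[0,0,0,-2,0],[0,0,0,0,0]]]';python3 s.py
```

```text
time_s: 18.77
eef_pos: [0.5778, -0.2217, 0.1646]
eef_rot: [0.0, 0.982, -0.187, 0.0]
wrist_force: [-1.3, 3.2, 4.7]
opening: 0.21
torque [0.48012455 0.03758143 0.60184023] yaw -21.60913239307942
```

```bash
python3 -m pendant '[[[0,0,0,3,0],[0,0,0,3,0],[0,0,0,1,0],[0,0,0,0,0]]]';python3 s.py;python3 -m pendant '[[[0,0,1,0,0],[0,0,1,0,0],[0,0,0,0,0]]]';python3 s.py
```

```text
time_s: 19.27
eef_pos: [0.5778, -0.2218, 0.1646]
eef_rot: [-0.0, 0.992, -0.128, 0.0]
wrist_force: [-1.8, 2.1, 6.4]
opening: 0.213
torque [ 0.43132525  0.05863496 -0.13913371] yaw -14.670771822458892
time_s: 19.65
eef_pos: [0.5769, -0.2214, 0.1648]
eef_rot: [-0.0, 0.992, -0.127, -0.001]
wrist_force: [0.5, 1.4, -7.6]
opening: 0.206
torque [ 0.20871019 -0.21186591 -0.12540283] yaw -14.640283861959785
```

```bash
python3 -m pendant '[[[0,0.7,0,-2.5,0],[0,0,0,0,0]]]';python3 s.py;python3 -m pendant '[[[0,0,1,0,0],[0,0,1,0,0],[0,0,0,0,0]]]';python3 s.py
```

```text
time_s: 19.9
eef_pos: [0.5769, -0.2209, 0.1649]
eef_rot: [-0.0, 0.989, -0.149, -0.001]
wrist_force: [1.0, -0.8, -10.3]
opening: 0.208
torque [-0.06716814 -0.25080336  0.06328384] yaw -17.09629774984355
time_s: 20.27
eef_pos: [0.5759, -0.2202, 0.1654]
eef_rot: [-0.001, 0.989, -0.149, -0.002]
wrist_force: [1.5, -1.4, -26.3]
opening: 0.207
torque [-0.21272027 -0.27453139  0.09941866] yaw -17.112629222157206
```

```bash
python3 -m pendant '[[[0,0,-3,0,0],[0,0,0,0,0]]]';python3 s.py;python3 -m pendant '[[[0,0,0,0,40],[0,0,0,0,40],[0,0,0,0,40],[0,0,0,0,40]]]';python3 s.py; cat > hy.py <<'E'
from h import *
c=cam('wrist'); g=c['img'].max(2)
o=monitor.get_obs(); R_=rot(o['eef_rot'])
# handle edges: scan rows for dark run between the pads, in the lit part of the picture
rows=range(355,412,4); L=[];Q=[]
for v in rows:
    r=g[v,240:400]; bright=r>100
    mid=76 # near col 316
    l=mid
    while l>0 and r[l]<70 or abs(l-76)<14: l-=1
    q=mid
    while q<159 and r[q]<70 or abs(q-76)<14: q+=1
    L.append((240+l,240+q,v))
print(L)
cv2.imwrite('pics/k2.png',cv2.resize(c['img'][180:480,160:480],(640,600))[:,:,::-1])
E
python3 hy.py
```

```text
time_s: 20.52
eef_pos: [0.5772, -0.2208, 0.1651]
eef_rot: [-0.0, 0.989, -0.149, -0.001]
wrist_force: [-1.3, 0.9, -16.5]
opening: 0.209
torque [0.08000852 0.12496684 0.09681906] yaw -17.113922097804167
time_s: 21.02
eef_pos: [0.5782, -0.2214, 0.1665]
eef_rot: [0.0, 0.989, -0.149, 0.001]
wrist_force: [0.6, -0.2, 0.5]
opening: 0.468
torque [ 0.02284104 -0.00526739  0.01892415] yaw -17.124081533001185
[(295, 342, 355), (295, 342, 359), (295, 342, 363), (295, 342, 367), (295, 342, 371), (296, 342, 375), (296, 342, 379), (296, 342, 383), (261, 372, 387), (274, 360, 391), (295, 342, 395), (298, 342, 399), (297, 342, 403), (298, 341, 407), (299, 341, 411)]
```

View pics/k2.png

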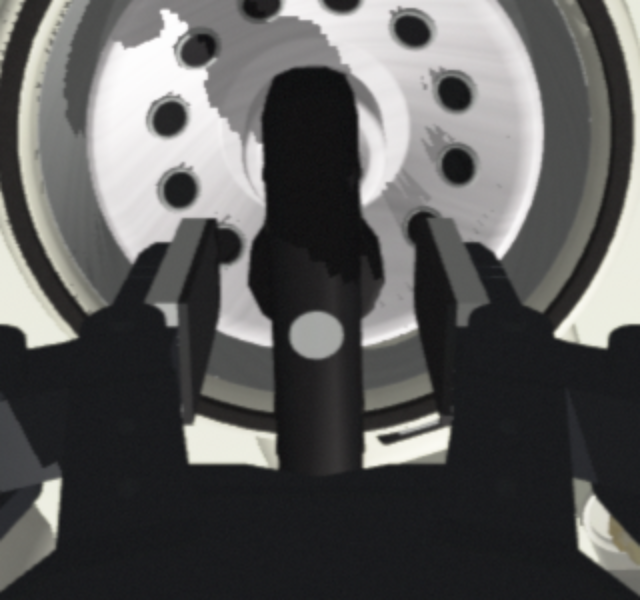

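```bash
python3 -m pendant '[[[0,0,-1,1,40],[0,0,0,0,0],[0,0,0,0,0],[0,0,0,0,0],[0,0,0,0,0]]]';python3 s.py;python3 -m pendant '[[[0,0,0,2,0],[0,0,0,1.5,0],[0,0,0,0,0]]]';python3 s.py
```

```text
time_s: 21.7
eef_pos: [0.5777, -0.2211, 0.1645]
eef_rot: [0.0, 0.99, -0.14, 0.0]
wrist_force: [-0.5, 1.4, 2.5]
opening: 0.214
torque [ 0.10297539  0.06059694 -0.01568118] yaw -16.125781050961347
time_s: 22.08
eef_pos: [0.5777, -0.2211, 0.1644]
eef_rot: [0.0, 0.994, -0.11, 0.0]
wrist_force: [0.1, 0.2, 2.2]
opening: 0.213
torque [ 0.0815549   0.05505221 -0.12069879] yaw -12.600280122806069
```

```bash
python3 -m pendant '[[[0,0,2,0,0],[0,0,2,0,0],[0,0,0,0,0]]]';python3 s.py;python3 -m pendant '[[[0,0,1,0,0],[0,0,1,0,0],[0,0,0,0,0]]]';python3 s.py
```

```text
time_s: 22.45
eef_pos: [0.5758, -0.2201, 0.1651]
eef_rot: [-0.001, 0.994, -0.11, -0.003]
wrist_force: [1.2, -1.0, -21.4]
opening: 0.212
torque [-0.27014876 -0.3268157   0.00378555] yaw -12.627374657950373
time_s: 22.82
eef_pos: [0.5765, -0.2204, 0.1686]
eef_rot: [-0.001, 0.994, -0.11, -0.002]
wrist_force: [0.2, -0.0, -19.3]
opening: 0.206
torque [-0.0861443  -0.06593822  0.14565718] yaw -12.615021638797227
```

```bash
python3 -m pendant '[[[0,0,-2,2,0],[0,0,0,0,0]]]';python3 s.py;python3 -m pendant '[[[0,0,0,2,0],[0,0,0,0,0]]]';python3 s.py
```

```text
time_s: 23.08
eef_pos: [0.5789, -0.2217, 0.1705]
eef_rot: [0.001, 0.996, -0.092, 0.002]
wrist_force: [-0.6, 0.8, -7.6]
opening: 0.207
torque [0.14526178 0.08596584 0.03760819] yaw -10.582171832166152
time_s: 23.32
eef_pos: [0.5788, -0.2217, 0.1704]
eef_rot: [0.001, 0.997, -0.075, 0.002]
wrist_force: [-0.6, 1.2, -2.7]
opening: 0.21
torque [0.11438514 0.03852213 0.02480551] yaw -8.588175616149169
```

```bash
python3 -m pendant '[[[0,0,-2,0,0],[0,0,-1,0,0],[0,0,0,0,0]]]';python3 s.py;python3 -m pendant '[[[0,0,-1,-3,0],[0,0,0,-3,0],[0,0,0,0,0]]]';python3 s.py
```

```text
time_s: 23.7
eef_pos: [0.5775, -0.2211, 0.1652]
eef_rot: [0.0, 0.997, -0.075, -0.0]
wrist_force: [-0.7, -0.0, -3.6]
opening: 0.208
torque [0.01395741 0.02391171 0.02959746] yaw -8.628473268812316
time_s: 24.08
eef_pos: [0.5779, -0.2213, 0.1648]
eef_rot: [0.0, 0.992, -0.127, 0.0]
wrist_force: [-0.8, 0.1, -0.5]
opening: 0.209
torque [ 0.09340024 -0.03204252  0.19153765] yaw -14.58657701115603
```

Key moves freely in depth and has bottomed again. Now snug it gently.

```bash
python3 -m pendant '[[[0,0,0,-1.5,0],[0,0,0,0,0]]]';python3 s.py;python3 -m pendant '[[[0,0,0,-1.5,0],[0,0,0,0,0]]]';python3 s.py
```

```text
time_s: 24.32
eef_pos: [0.5779, -0.2212, 0.1647]
eef_rot: [0.0, 0.99, -0.14, 0.0]
wrist_force: [-0.2, -0.8, 0.5]
opening: 0.206
torque [ 0.09475256 -0.0228989   0.24950876] yaw -16.113889788409196
time_s: 24.58
eef_pos: [0.5778, -0.2212, 0.1647]
eef_rot: [0.0, 0.988, -0.153, 0.0]
wrist_force: [-0.1, 0.2, 2.1]
opening: 0.207
torque [0.04843147 0.00328464 0.42436248] yaw -17.633993065827074
```

```bash
python3 -m pendant '[[[0,0,0,2,0],[0,0,0,1.5,0],[0,0,0,0,0]]]';python3 s.py;python3 -m pendant '[[[0,0,2,0,0],[0,0,2,0,0],[0,0,1,0,0],[0,0,0,0,0]]]';python3 s.py
```

```text
time_s: 24.95
eef_pos: [0.5778, -0.2212, 0.1646]
eef_rot: [0.0, 0.992, -0.123, 0.0]
wrist_force: [0.2, 0.2, 4.5]
opening: 0.212
torque [ 0.06687966 -0.02128429  0.02365501] yaw -14.117281235810609
time_s: 25.45
eef_pos: [0.5767, -0.2206, 0.1678]
eef_rot: [-0.001, 0.992, -0.123, -0.001]
wrist_force: [0.6, -0.8, -12.6]
opening: 0.211
torque [-0.07084892 -0.0845218   0.06716129] yaw -14.127459256830404
```

```bash
python3 -m pendant '[[[0,0,1,1,0],[0,0,2,0,0],[0,0,2,0,0],[0,0,0,0,0]]]';python3 s.py;python3 -m pendant '[[[0,0,3,0,0],[0,0,3,0,0],[0,0,3,0,0],[0,0,0,0,0]]]';python3 s.py
```

```text
time_s: 25.95
eef_pos: [0.5785, -0.2215, 0.1759]
eef_rot: [0.001, 0.993, -0.114, 0.001]
wrist_force: [-0.7, 0.6, -2.1]
opening: 0.208
torque [ 0.08752378 -0.00052579 -0.01739382] yaw -13.128599753211013
time_s: 26.45
eef_pos: [0.5778, -0.2213, 0.1838]
eef_rot: [0.0, 0.993, -0.114, 0.0]
wrist_force: [-0.3, 0.1, -3.1]
opening: 0.208
torque [0.07164243 0.01017343 0.02565285] yaw -13.130007698623857
```

```bash
python3 -m pendant '[[[0,0,40,0,0],[0,0,45,2,0],[-13.3,-36.7,0,10.5,0],[-13.3,-36.7,0,10.5,0],[-13.3,-36.7,0,10.5,0],[-13.3,-36.7,0,10.5,0],[-13.3,-36.7,0,10.5,0],[-13.3,-36.7,0,10.5,0]]]'; python3 -m pendant '[[[0,0,0,0,0],[0,0,0,0,0],[0,0,0,0,0]]]';python3 s.py
python3 - <<'E'
from h import *
np.set_printoptions(precision=4,suppress=True)
for n in('wrist','top','scene'):
  c=cam(n,n+'5.png')
  for t in ['rotor_key','stand_mouth','key_stand','key_grip']:
    for r in spotter.tip_of(n,t)[:1]: P=w(c,r['at']);print(n,t,P,round(r['confidence'],2),px(c,P))
E
```

```text
time_s: 27.45
eef_pos: [0.4972, -0.4424, 0.2681]
eef_rot: [-0.0, 0.898, 0.44, 0.0]
wrist_force: [-0.5, 0.1, -2.6]
opening: 0.208
time_s: 27.82
eef_pos: [0.4983, -0.4402, 0.2683]
eef_rot: [-0.0, 0.899, 0.438, 0.0]
wrist_force: [-0.3, 0.4, -3.4]
opening: 0.208
torque [-0.04438742  0.04765014  0.02271745] yaw 51.89413368302259
wrist rotor_key [ 0.497  -0.4442  0.1606] 0.62 [317.669  242.1559]
wrist stand_mouth [ 0.4978 -0.4431  0.053 ] 0.56 [317.6887 210.2897]
wrist key_stand [ 0.4973 -0.4398  0.0011] 0.97 [315.4607 199.1624]
wrist key_grip [ 0.4984 -0.4431  0.2897] 0.83 [318.6581 335.5893]
top rotor_key [ 0.4978 -0.4378  0.1612] 0.73 [392.0419 254.8111]
top stand_mouth [ 0.4966 -0.4359  0.0514] 0.95 [381.9073 262.2486]
top key_stand [ 0.4991 -0.4412 -0.0022] 0.76 [380.6807 263.9016]
top key_grip [ 0.4978 -0.4364  0.2864] 0.81 [405.1525 244.3688]
```

```bash
python3 -m pendant '[[[0,-1,-40,0,0],[0,0,-40,0,0],[0,0,-25,0,0],[0,0,0,0,0]]]'; python3 -m pendant '[[[0,0,-3,0,0],[0,0,-3,0,0],[0,0,-3,0,0],[0,0,0,0,0]]]';python3 s.py
```

```text
time_s: 29.08
eef_pos: [0.4966, -0.4409, 0.1604]
eef_rot: [-0.003, 0.899, 0.437, -0.001]
wrist_force: [0.3, -0.5, -1.8]
opening: 0.206
time_s: 29.58
eef_pos: [0.4978, -0.4422, 0.1544]
eef_rot: [0.0, 0.899, 0.437, -0.0]
wrist_force: [0.7, -0.2, -4.1]
opening: 0.21
torque [ 0.05928234  0.01598029 -0.07444872] yaw 51.874273700457074
```

No contact; bottom is ~5 mm inside the mouth. Continue down.

```bash
python3 -m pendant '[[[0,0,-5,0,0],[0,0,-5,0,0],[0,0,-5,0,0],[0,0,0,0,0]]]';python3 s.py; python3 -m pendant '[[[0,0,-6,0,0],[0,0,-6,0,0],[0,0,-5,0,0],[0,0,0,0,0]]]';python3 s.py
```

```text
time_s: 30.08
eef_pos: [0.4975, -0.4419, 0.1384]
eef_rot: [-0.001, 0.899, 0.437, -0.0]
wrist_force: [0.3, 0.0, -3.3]
opening: 0.206
torque [ 0.03463615  0.06720583 -0.02083226] yaw 51.87345026565994
time_s: 30.58
eef_pos: [0.4975, -0.4419, 0.1215]
eef_rot: [-0.001, 0.899, 0.437, -0.0]
wrist_force: [0.5, -0.3, -3.4]
opening: 0.207
torque [ 0.02022653 -0.07577249  0.0054244 ] yaw 51.873086027931556
```

```bash
python3 -m pendant '[[[0,0,-2,0,0],[0,0,-1,0,0],[0,0,0,0,0]]]';python3 s.py
```

```text
time_s: 30.95
eef_pos: [0.4978, -0.4423, 0.1193]
eef_rot: [0.0, 0.899, 0.437, 0.0]
wrist_force: [1.0, 0.3, -2.1]
opening: 0.211
torque [-0.0005581  -0.02865164  0.01426768] yaw 51.87323769442982
```

```bash
python3 -m pendant '[[[0,0,-1,0,0],[0,0,0,0,0]]]';python3 -m pendant '[[[0,0,0,0,85],[0,0,0,0,85],[0,0,0,0,85],[0,0,0,0,85],[0,0,0,0,85],[0,0,0,0,85]]]'; python3 -m pendant '[[[0,0,20,0,85],[0,0,50,0,85],[0,0,50,0,85],[0,0,50,0,85],[-25,50,0,0,85],[-25,50,0,0,85],[0,0,0,0,85],[0,0,0,0,85]]]'
python3 - <<'E'
from h import *
np.set_printoptions(precision=4,suppress=True)
for n in('wrist','scene'):
  c=cam(n,n+'6.png')
  for t in ['rotor_key','stand_mouth','key_grip']:
    for r in spotter.tip_of(n,t)[:1]: P=w(c,r['at']);print(n,t,P,round(r['confidence'],2),px(c,P))
a=cv2.imread('pics/wrist6.png');b=cv2.imread('pics/scene6.png')
cv2.imwrite('pics/end.png',np.hstack([cv2.resize(a,(400,300)),cv2.resize(b,(400,300))]))
E
```

```text
time_s: 31.2
eef_pos: [0.4979, -0.4424, 0.1185]
eef_rot: [0.0, 0.899, 0.437, 0.0]
wrist_force: [-0.5, 0.4, -2.3]
opening: 0.209
time_s: 31.95
eef_pos: [0.4978, -0.4422, 0.1183]
eef_rot: [-0.0, 0.899, 0.437, 0.0]
wrist_force: [-0.5, 0.2, 0.2]
opening: 0.996
time_s: 32.95
eef_pos: [0.4483, -0.3429, 0.2902]
eef_rot: [0.002, 0.899, 0.438, 0.0]
wrist_force: [0.1, -0.3, 0.3]
opening: 0.999
wrist rotor_key [ 0.498  -0.4426  0.0078] 0.65 [401.5548 236.9961]
wrist stand_mouth [ 0.4953 -0.4428  0.0489] 0.93 [407.9779 248.7356]
wrist key_grip [ 0.4993 -0.4454  0.0006] 0.62 [402.4416 236.5659]
scene rotor_key [ 0.5795 -0.2226 -0.0015] 0.74 [281.9792 312.6306]
scene stand_mouth [ 0.5001 -0.4381  0.0532] 0.69 [393.8155 223.2658]
scene key_grip [ 0.4995 -0.4395  0.1424] 0.58 [398.889  178.6478]
```

View pics/end.png

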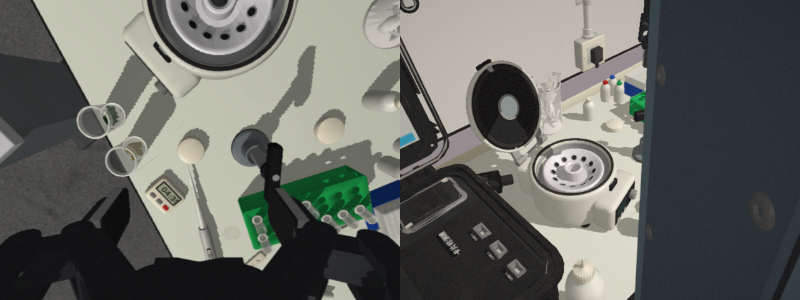

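```bash
python3 -c "
from h import *
print(order.hand_in())"
```

```text
the job is handed in; nothing more can be done
None
```

I fitted the key in the screw's socket, turned the screw clockwise to its stop, and put the key back upright in its stand. I handed the job in at about 33 s of the 51 s limit.

- **Fitting:** The key rested on the rim at about 8 N and dropped in during a slow clockwise turn. It held up once part-way, under about 11 N with some torque on it. I eased it back 6° and it went down the full 14 mm.
- **Tightening:** I turned further than intended the first time, to about 1 N m against the 0.2 N m that is ample. The handle slipped a few degrees in the jaws and the key wedged in the socket.
- **Freeing the key:** I regrasped it and turned it to the stop again, to 0.6 N m, and it was still wedged. It came loose after a second regrasp and a pull of up to about 26 N. Backing off put up to about 0.14 N m on the key anticlockwise, so the screw may have turned back slightly.
- **Final tightening:** I seated the key fully again and re-tightened until the torque climbed steeply to 0.42 N m at the stop. I then backed off without measurable reverse torque and lifted the key out with about 10 N of drag.
- **Last checks:** The wrist camera shows the key upright in its stand. It was released at the height where I first grasped it, and the gripper is clear with no contact force. The arm hid the stand in the last scene-camera picture, and the network's key detection there landed on the centrifuge, so I ignored that view. The screw angle can't be seen, so its tightness rests on the torque readings alone.

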